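# Add a slotted weight to the gluing press

## Task

The glued candle plate needs more pressure: take the loose full-size slotted disc from the bench and hang it on the press's weight hanger, lying flat on top of the disc that is already there. Its slot must point roughly the opposite way from the lower disc's slot, so that neither disc can slide off; let go of it once it is centred on the stem.

Things in the scene. Friction and masses are not known exactly. Their poses are not given: they have to be found in the camera images.
- disc: Loose steel disc to hang, flat on the bench: 62 mm wide, 16 thick, 0.2-0.4 kg. An 18 mm slot runs from its centre (half-round end, radius 9) out through the rim; last 5 mm flare to 26. Two rim flats, 22 long, 58 apart, parallel to the slot, for gripping. Not wanted: a 42 mm slotted disc and a 62 mm ring with no slot, all three in any order. Origin: centre of underside; x out along the slot, z up.
- disc_mouth (a point): Middle of the mouth of the loose disc's slot: on the rim, 31 mm from the disc's centre along its x, 8 mm above its underside.
- hung_disc: An identical slotted disc that already lies loose on the hanger's foot, with the stem standing in its slot. Origin: centre of its underside; x: from the centre out along its slot; z: up. Its top is 16 mm above its origin. At the start its slot points roughly towards the robot, up to about 45 degrees to either side.
- hanger_seat (a point): Weight hanger of the fixed press: stem axis at the foot's top (68 mm wide foot), 44 mm above the bench. Upright stem 8 mm thick; a 26 mm round head, too wide for a slot, tops it 56-64 mm above this point. A disc enters sideways, slot first, in the 40 mm gap under the head above the lower disc, then is set down. Below: wooden rounds 96 mm wide, a base plate 150 x 150 mm, with screws 18 mm high.
Mind the look-alikes: they are no part of the job. Leave any blue or red look-alike of the part that bears hanger_seat alone.

How it is judged:
At the end, for the whole second after the job is handed in: Disc at rest, flat (7 degrees) on the lower disc, underside 16 mm (within 3) above the foot, centre within 12 mm of the stem axis; lower disc flat, centre within 14 mm of it; upper slot's mouth 18 mm or more behind the lower disc's centre, away from its slot (opposite within about 50 degrees) (horizontal distance between disc and hanger_seat below 0.012 m and horizontal distance between hung_disc and hanger_seat below 0.014 m and z of disc in the frame of hanger_seat between 0.013 and 0.019 m and angle between each of disc, hung_disc's own z axis and vertical below 0.12 rad and x of disc_mouth in the frame of hung_disc below -0.018 m and linear speed of each of disc, hung_disc below 0.02 m/s); the robot touches nothing.
It also fails if it takes over 35 s, if anything falls off the work surface, if the arm or the gripper's body presses on something with over 40 N, if the wrist force passes 120 N, or if a joint passes its speed limit or range.

## Robot

A 6-joint arm with a two-finger parallel gripper is mounted at the origin on the work surface. World frame = base frame: x ahead of the robot, y to its left, z up, the work surface at z = 0. Lengths are in m, angles in rad, forces in N, time in s.
With the tool pointing down it reaches from about 0.225 to 0.875 m from the base axis. Payload 3.4 kg.
Tool frame: the origin (TCP) lies midway between the tips of the shut fingers; the grasp point (between the pads) lies 19 mm behind it; z points along the fingers, x is the direction in which the jaws open and shut, and the axes are right-handed (so a half turn about z gives the same grasp; the last joint's range is limited). The gripper opens to 85 mm and grips with 20 to 120 N. Pads are 22 mm wide; open, the fingers measure 114 mm over their backs; the gripper's body (76 mm by 85 mm) begins 54 mm behind the grasp point. The pads swing forward as they close: fully open they stand 13 mm farther back than shut.
Start: joints at [-1.223, 0.276, 1.505, -0, 1.361, -0.121], TCP at [0.26, -0.513, 0.231] pointing down, gripper open.
Joint ranges: [-2.89, 2.89], [-0.75, 2.08], [0.22, 2.7], [-1.18, 4.32], [0.11, 2.71], [-2.7, 2.7]. Speed limits (rad/s): [2.57, 2.57, 3.14, 3.14, 3.14, 3.14].

## Interface

Orientations are given as a unit quaternion [x, y, z, w].
In Python, from rig import observe, get_image, finish_job gives the robot as it stands.
- The arm moves only by the tool step_arm, never from a script. Its argument "commands" is a list of rows, each a list of 3 entries, a list of its own where there are three numbers: the shift along the tool's x, y, z in units of 50 mm (1.0 is 50 mm), then the turn, a rotation vector about the tool's x, y, z in units of 6 degrees (1.0 is 6 degrees), then the opening in per cent of the stroke, from 0 (shut) to 100 (fully open). A call has 1 to 8 rows; each row shifts and turns the commanded pose from where the row before left it, along the tool's axes as they then stand; what a row does not reach is not made up. A row lasts 1/8 s, in which the tool goes at most 62.5 mm and 10.7 degrees, less where a joint would pass 70% of its speed; a pose out of reach is approached as far as the arm can. A call is refused whole if a number of a shift passes 1 or a number of a turn 1, either way. A call with a gripper value outside its range is refused whole. The fingers move at their own pace and stop on an object; "grip_force" is the grip in N (left out, the last holds). Time passes only in rows, so rows that do not move let the fingers close. It gives the time, the measured TCP pose, the force and the opening at its end, in the units of the state.
- observe(): the state, without advancing time (a new reading comes with each control period).
- get_image(name): name is "scene" or "top" or "wrist"; returns a dict with "pixels" (384x512x3 uint8, red, green, blue), "fov_y" (degrees; the focal length in pixels is half the picture's height over the tangent of half this angle, whatever the lens; pixels are square), "cx", "cy" (the principal point, pixels), "extrinsics" (4x4, takes a point from camera to world coordinates). Camera axes: x right, y down, z forward; pixel columns grow to the right and rows downward; lengths in m; the calibration is good to about 2 mm. A picture is of the moment at which its call begins. There is no depth.
- finish_job(): hands the job in, once; it reports no verdict.
The state is a dict: "time": time; "qpos": joint angles; "joint_velocities": joint speeds; "joint_efforts": joint torques, N m; "position": TCP position; "eef_rot": TCP orientation; "contact_force": force on the tool from outside, world axes, zero at the start; "wrist_torque": the same for the moment, N m; "width": finger opening in m.
Only numpy, scipy, OpenCV 4.12 (cv2) and the standard library are available. Lean on these libraries where they do the work, as an engineer would, in place of code of your own. Each camera call takes 0.05 s, during which the arm holds its last target.

## Working session

There is one attempt and no reset: what is moved stays moved. The work goes in short steps, Python scripts to look and compute and a tool call to move; the robot and the scene stay as the last step left them, time stands still between calls to the robot, and variables do not carry over. Pictures are saved under pics/ and viewed, and the job is handed in when it is done.

Besides the shell and the picture viewer there is one more tool, called by a JSON object that holds its "name" and its "arguments". step_arm: Moves the arm, as the interface text tells. Its arguments: {"type":"object","properties":{"commands":{"type":"array"},"grip_force":{"type":"number"}},"required":["commands"]}

```bash
mkdir -p pics; ls; python3 - <<'E'
from rig import observe,get_image
import cv2,numpy as np
print(observe())
for n in ["scene","top","wrist"]:
    d=get_image(n); cv2.imwrite(f"pics/{n}0.png",d["pixels"][:,:,::-1]); print(n,d["fov_y"],d["cx"],d["cy"],np.round(d["extrinsics"],4).tolist())
E
```

```text
pics
{'time': 0.0, 'qpos': array([-1.22300743e+00,  2.76616334e-01,  1.50616818e+00,  3.96503091e-05,
        1.36068052e+00, -1.20998594e-01]), 'joint_velocities': array([-0.00100544, -0.00263934,  0.00021134,  0.00063743,  0.00067518,
        0.00264569]), 'joint_efforts': array([ 1.63831195e-03, -4.16775334e+01, -2.45806754e+01, -8.74910393e-05,
        1.09610838e-02, -2.66403987e-06]), 'position': array([ 0.25961249, -0.51245535,  0.23041357]), 'eef_rot': array([ 8.51996548e-01, -5.23546564e-01, -7.20571704e-04, -5.97999987e-04]), 'contact_force': array([ 0.00322651,  0.1010015 , -0.78800321]), 'wrist_torque': array([0.02923595, 0.01510812, 0.01571556]), 'width': 0.08560239192035514}
scene 57.17166835299516 248.05184231924434 198.64811811765335 [[-0.2391, 0.72, -0.6515, 1.216], [0.9709, 0.1695, -0.169, 0.4052], [-0.0113, -0.673, -0.7396, 0.9816], [0.0, 0.0, 0.0, 1.0]]
top 49.85298552334651 255.15272571647418 193.78222082527535 [[0.0006, -0.9857, 0.1685, 0.2135], [-0.9999, 0.0013, 0.0113, 0.1828], [-0.0113, -0.1685, -0.9856, 1.2467], [0.0, 0.0, 0.0, 1.0]]
wrist 63.083713131777436 253.87887800996938 194.9637391648737 [[0.4521, -0.8558, -0.2516, 0.3229], [-0.892, -0.4342, -0.1256, -0.4803], [-0.0017, 0.2812, -0.9597, 0.3736], [0.0, 0.0, 0.0, 1.0]]
```

View pics/scene0.png

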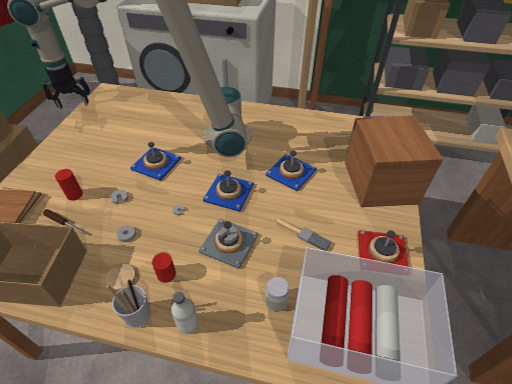

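View pics/top0.png

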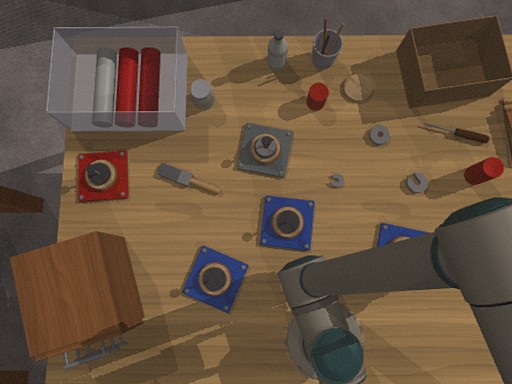

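View pics/wrist0.png

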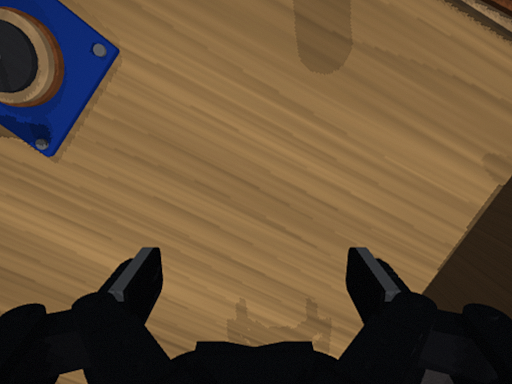

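The grey press, at top (265,149), is the target. The loose discs are the large slotted one at (417,183), the ring at (379,135) and the small one at (336,181). I'll zoom in on these.

```bash
cat > h.py <<'E'
import numpy as np,cv2
from rig import observe,get_image
from scipy.spatial.transform import Rotation as R
def cam(n):
    d=get_image(n); d["f"]=d["pixels"].shape[0]/2/np.tan(np.radians(d["fov_y"]/2)); d["E"]=np.array(d["extrinsics"]); return d
def ray(d,uv,z):
    uv=np.atleast_2d(uv).astype(float)
    v=np.c_[(uv[:,0]-d["cx"])/d["f"],(uv[:,1]-d["cy"])/d["f"],np.ones(len(uv))]@d["E"][:3,:3].T
    o=d["E"][:3,3]; return o+v*((z-o[2])/v[:,2])[:,None]
def proj(d,P):
    p=(np.atleast_2d(P)-d["E"][:3,3])@d["E"][:3,:3]
    return np.c_[p[:,0]/p[:,2]*d["f"]+d["cx"],p[:,1]/p[:,2]*d["f"]+d["cy"]]
def crop(d,u0,v0,u1,v1,s,fn):
    im=np.ascontiguousarray(d["pixels"][v0:v1,u0:u1,::-1]); cv2.imwrite(fn,cv2.resize(im,None,fx=s,fy=s,interpolation=cv2.INTER_CUBIC))
E
python3 - <<'E'
from h import *
t=cam("top"); s=cam("scene")
crop(t,235,115,305,185,8,"pics/a1.png")
crop(t,395,160,445,205,10,"pics/a2.png")
crop(s,195,210,265,270,8,"pics/a3.png")
print(ray(t,[417,183],.016),ray(t,[265,149],.044),ray(t,[379,135],.016))
E
```

```text
[[ 0.45629626 -0.29232155  0.016     ]] [[0.55574212 0.16698738 0.044     ]] [[ 0.60746643 -0.18536867  0.016     ]]
```

View pics/a1.png

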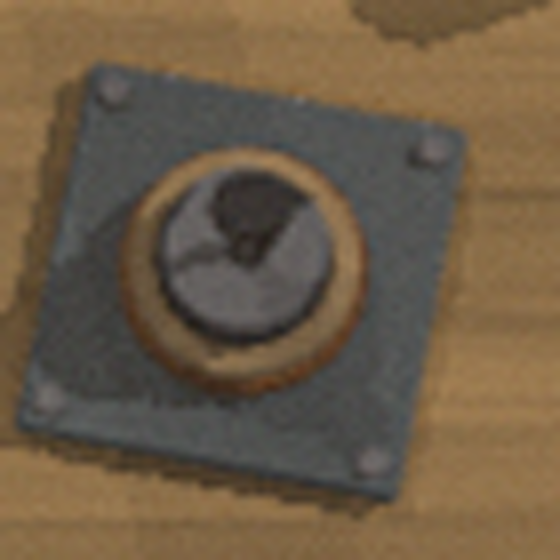

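View pics/a2.png

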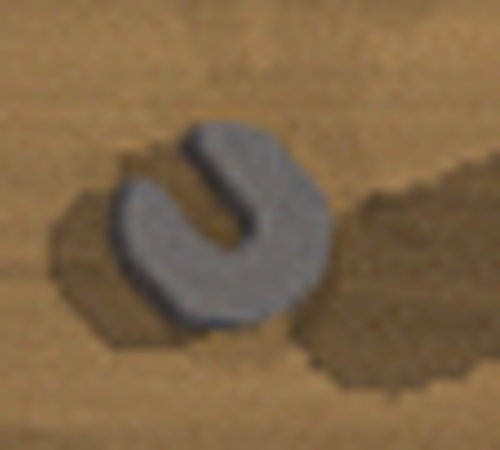

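View pics/a3.png

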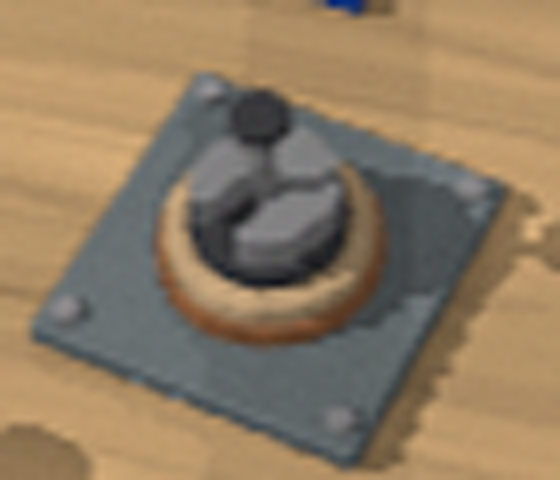

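```bash
python3 - <<'E'
from h import *
t=cam("top"); s=cam("scene")
# rectify both at z=0.060, 0.5mm/px around press ; up=+x, left=+y
c=np.array([0.556,0.167])
out=[]
for d in (t,s):
    g=np.array([[c[0]+.08,c[1]+.08],[c[0]+.08,c[1]-.08],[c[0]-.08,c[1]-.08],[c[0]-.08,c[1]+.08]])
    uv=proj(d,np.c_[g,np.full(4,.06)]).astype(np.float32)
    M=cv2.getPerspectiveTransform(uv,np.float32([[0,0],[399,0],[399,399],[0,399]]))
    im=cv2.warpPerspective(d["pixels"][:,:,::-1].copy(),M,(400,400),flags=cv2.INTER_CUBIC)
    im=np.clip(im.astype(float)*1.4,0,255).astype(np.uint8)
    out.append(im)
cv2.imwrite("pics/rect.png",np.hstack(out))
c=np.array([0.456,-0.292]); out=[]
for d in (t,s):
    g=np.array([[c[0]+.06,c[1]+.06],[c[0]+.06,c[1]-.06],[c[0]-.06,c[1]-.06],[c[0]-.06,c[1]+.06]])
    uv=proj(d,np.c_[g,np.full(4,.016)]).astype(np.float32)
    M=cv2.getPerspectiveTransform(uv,np.float32([[0,0],[399,0],[399,399],[0,399]]))
    out.append(cv2.warpPerspective(d["pixels"][:,:,::-1].copy(),M,(400,400),flags=cv2.INTER_CUBIC))
cv2.imwrite("pics/rect2.png",np.hstack(out))
E
```

```text
(no output)
```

View pics/rect.png

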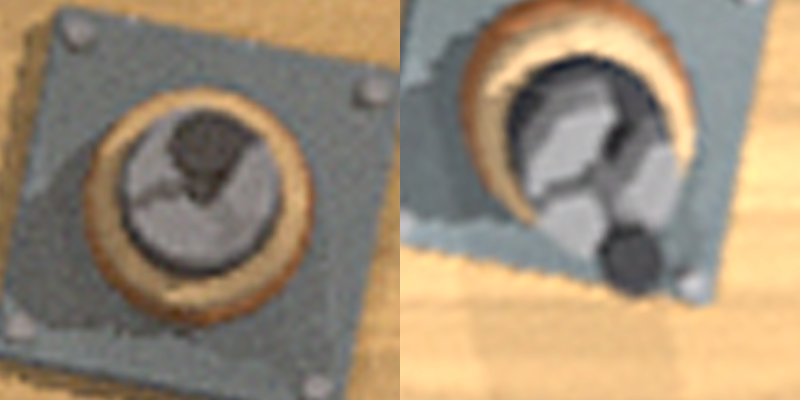

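View pics/rect2.png

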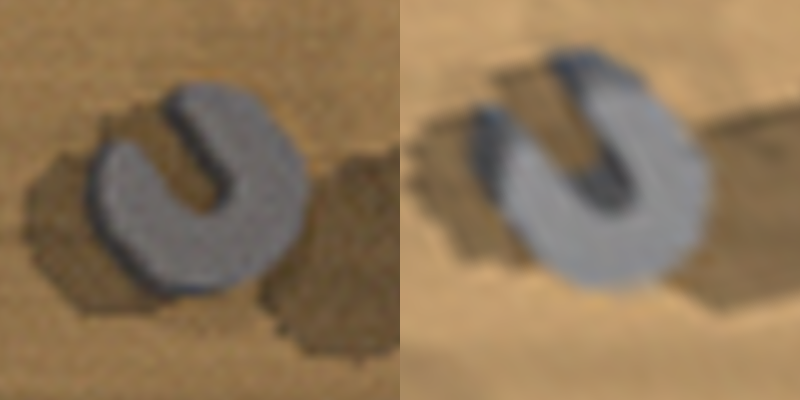

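```bash
python3 - <<'E'
from h import *
for n,thr in (("top",0),("scene",0)):
    d=cam(n); c=proj(d,[0.456,-0.292,.016])[0].astype(int)
    p=d["pixels"][c[1]-25:c[1]+25,c[0]-25:c[0]+25].astype(int)
    p=cv2.resize(p.astype(np.uint8),None,fx=6,fy=6,interpolation=cv2.INTER_CUBIC).astype(int)
    sat=p.max(2)-p.min(2); v=p.mean(2)
    m=((sat<25)&(v>(85 if n=="top" else 110))).astype(np.uint8)
    cs,_=cv2.findContours(m,cv2.RETR_EXTERNAL,cv2.CHAIN_APPROX_NONE); k=max(cs,key=cv2.contourArea)[:,0,:]
    uv=(k+.5)/6-.5+c-25
    P=ray(d,uv,.016)[:,:2]
    h=cv2.convexHull((P*1e4).astype(np.float32)); (cx,cy),r=cv2.minEnclosingCircle(h)
    cen=np.array([cx,cy])/1e4
    pts=P; M=np.zeros((400,400),np.uint8); q=((pts-cen)/2.5e-4+200).astype(np.int32); cv2.fillPoly(M,[q],1)
    mo=cv2.moments(M,True); off=np.array([mo['m10'],mo['m01']])/mo['m00']-200
    print(n,cen,r/1e4,"area",mo['m00']*.0625,"slot yaw from centroid",np.degrees(np.arctan2(-off[1],-off[0])), off*.25)
E
```

```text
top [ 0.45956709 -0.29359111] 0.0313388916015625 area 2167.5625 slot yaw from centroid 36.997938433758 [-3.10795536 -2.34183703]
scene [ 0.46560474 -0.29396992] 0.0358952880859375 area 2219.0625 slot yaw from centroid 16.053163374922843 [-8.07468666 -2.32348965]
```

```bash
cat >> h.py <<'E'
def plan(target,yaw,n=None):
    o=observe(); Rm=R.from_quat(o["eef_rot"]); p=np.array(o["position"])
    x=Rm.as_matrix()[:,0]; z=Rm.as_matrix()[:,2]; y0=np.degrees(np.arctan2(x[1],x[0]))
    T=R.from_matrix(np.array([[np.cos(np.radians(yaw)),np.sin(np.radians(yaw)),0],[np.sin(np.radians(yaw)),-np.cos(np.radians(yaw)),0],[0,0,-1]]).T.T)
    c,s=np.cos(np.radians(yaw)),np.sin(np.radians(yaw))
    T=R.from_matrix(np.array([[c,s,0],[s,-c,0],[0,0,-1]]))
    d=np.array(target)-p; rv=(Rm.inv()*T).as_rotvec()
    if n is None: n=int(np.ceil(max(np.linalg.norm(d)/.05,np.degrees(np.linalg.norm(rv))/6,1)))
    dr=R.from_rotvec(rv/n); cur=Rm; 
    print("t",o["time"],"pos",np.round(p,4),"yaw",round(y0,2),"tilt",round(np.degrees(np.arccos(-z[2])),2),"F",np.round(o["contact_force"],1),"w",round(o["width"],4))
    print("total tool-shift units",np.round(Rm.inv().apply(d)/.05,3),"turn units",np.round(np.degrees(rv)/6,3))
    for i in range(n):
        print(np.round(cur.inv().apply(d/n)/.05,2).tolist(),np.round(np.degrees(rv/n)/6,2).tolist()); cur=cur*dr
E
python3 - <<'E'
from h import *
plan([.4596,-.2936,.12],-53,8)
E
```

```text
t 0.45 pos [ 0.2598 -0.513   0.2313] yaw -63.14 tilt 0.0 F [ 0.3 -0.1  0.7] w 0.0858
total tool-shift units [-2.108 -5.547  2.225] turn units [-0.00e+00  1.00e-03 -1.69e+00]
[-0.26, -0.69, 0.28] [-0.0, 0.0, -0.21]
[-0.25, -0.7, 0.28] [-0.0, 0.0, -0.21]
[-0.23, -0.7, 0.28] [-0.0, 0.0, -0.21]
[-0.22, -0.71, 0.28] [-0.0, 0.0, -0.21]
[-0.2, -0.71, 0.28] [-0.0, 0.0, -0.21]
[-0.19, -0.72, 0.28] [-0.0, 0.0, -0.21]
[-0.17, -0.72, 0.28] [-0.0, 0.0, -0.21]
[-0.15, -0.73, 0.28] [-0.0, 0.0, -0.21]
```

```bash
python3 - <<'E'
from h import *
t=cam("top");s=cam("scene")
print(ray(t,[[478,176],[497,165],[403,240],[380,225]],0.0)); print(ray(s,[[70,197],[155,160]],0.0))
plan([.4596,-.2936,.19],-53,8)
E
```

```text
[[ 0.48101543 -0.48607705  0.        ]
 [ 0.51550482 -0.54729915  0.        ]
 [ 0.28573115 -0.2454769   0.        ]
 [ 0.33071478 -0.17913975  0.        ]]
[[ 0.49863555 -0.48196308  0.        ]
 [ 0.22767512 -0.25241039  0.        ]]
t 0.55 pos [ 0.2598 -0.513   0.2313] yaw -63.14 tilt 0.0 F [-0.  -0.2  0.6] w 0.0853
total tool-shift units [-2.109 -5.548  0.826] turn units [ 0.   -0.   -1.69]
[-0.26, -0.69, 0.1] [0.0, -0.0, -0.21]
[-0.25, -0.7, 0.1] [0.0, -0.0, -0.21]
[-0.23, -0.7, 0.1] [0.0, -0.0, -0.21]
[-0.22, -0.71, 0.1] [0.0, -0.0, -0.21]
[-0.2, -0.71, 0.1] [0.0, -0.0, -0.21]
[-0.19, -0.72, 0.1] [0.0, -0.0, -0.21]
[-0.17, -0.72, 0.1] [0.0, -0.0, -0.21]
[-0.15, -0.73, 0.1] [0.0, -0.0, -0.21]
```

{"name": "step_arm", "arguments": {"commands": [[[-0.26,-0.69,0.1],[0,0,-0.21],100],[[-0.25,-0.7,0.1],[0,0,-0.21],100],[[-0.23,-0.7,0.1],[0,0,-0.21],100],[[-0.22,-0.71,0.1],[0,0,-0.21],100],[[-0.2,-0.71,0.1],[0,0,-0.21],100],[[-0.19,-0.72,0.1],[0,0,-0.21],100],[[-0.17,-0.72,0.1],[0,0,-0.21],100],[[-0.15,-0.73,0.1],[0,0,-0.21],100]]}}

```text
time: 1.55
position: [0.4602, -0.293, 0.1913]
eef_rot: [0.895, -0.446, 0.0, 0.0]
contact_force: [0.5, -0.3, -0.2]
width: 0.0854
```

```bash
python3 - <<'E'
from h import *
d=cam("wrist"); cv2.imwrite("pics/w1.png",d["pixels"][:,:,::-1])
plan([.4596,-.2936,.0],-53,4)
print(proj(d,[[.4596,-.2936,.016]]))
E
```

```text
t 1.6 pos [ 0.4628 -0.2892  0.1906] yaw -52.89 tilt 0.29 F [ 2.6  2.8 -0.2] w 0.0855
total tool-shift units [0.038 0.122 3.812] turn units [-0.045  0.016  0.019]
[0.01, 0.03, 0.95] [-0.01, 0.0, 0.0]
[0.01, 0.03, 0.95] [-0.01, 0.0, 0.0]
[0.01, 0.03, 0.95] [-0.01, 0.0, 0.0]
[0.01, 0.03, 0.95] [-0.01, 0.0, 0.0]
[[254.2431159  175.28629528]]
```

View pics/w1.png

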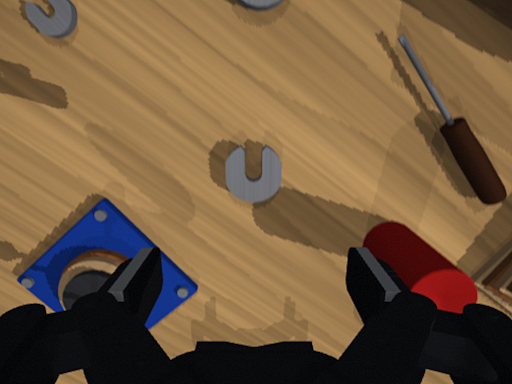

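{"name": "step_arm", "arguments": {"commands": [[[0,0,0.9],[0,0,0],100],[[0,0,0.9],[0,0,0],100],[[0,0,0],[0,0,0],100]]}}

```text
time: 1.98
position: [0.4572, -0.2921, 0.0985]
eef_rot: [0.895, -0.447, -0.004, -0.001]
contact_force: [-0.5, -0.1, 0.3]
width: 0.0855
```

```bash
python3 - <<'E'
from h import *
d=cam("wrist"); cv2.imwrite("pics/w2.png",d["pixels"][:,:,::-1])
p=d["pixels"].astype(int); c=proj(d,[.4596,-.2936,.016])[0].astype(int); print(c)
m=((p.max(2)-p.min(2)<25)&(p.mean(2)>90)).astype(np.uint8)
M=np.zeros_like(m); M[max(0,c[1]-70):c[1]+70,c[0]-70:c[0]+70]=1; m*=M
cs,_=cv2.findContours(m,cv2.RETR_EXTERNAL,cv2.CHAIN_APPROX_NONE); k=max(cs,key=cv2.contourArea)[:,0,:]
P=ray(d,k,.016)[:,:2]
(cx,cy),r=cv2.minEnclosingCircle((P*1e4).astype(np.float32)); cen=np.array([cx,cy])/1e4
q=((P-cen)/2.5e-4+200).astype(np.int32); A=np.zeros((400,400),np.uint8); cv2.fillPoly(A,[q],1)
mo=cv2.moments(A,True); off=np.array([mo['m10'],mo['m01']])/mo['m00']-200
print(cen,r/1e4,np.degrees(np.arctan2(-off[1],-off[0])),off*.25,mo['m00']*.0625)
plan([cen[0],cen[1],.0],np.degrees(np.arctan2(-off[1],-off[0]))-90,2)
E
```

```text
[258 199]
[ 0.45988247 -0.29235354] 0.03108455505371094 35.387820066874106 [-3.41379507 -2.42496583] 2194.625
t 2.025 pos [ 0.4588 -0.2935  0.1007] yaw -53.06 tilt 0.16 F [-0.2  1.1  0.3] w 0.0854
total tool-shift units [-0.    -0.032  2.014] turn units [0.007 0.025 0.258]
[-0.0, -0.02, 1.01] [0.0, 0.01, 0.13]
[-0.0, -0.02, 1.01] [0.0, 0.01, 0.13]
```

View pics/w2.png

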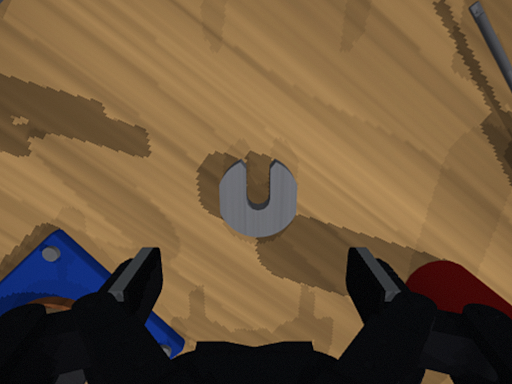

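{"name": "step_arm", "arguments": {"commands": [[[0,-0.02,0.8],[0,0,0.15],100],[[0,-0.01,0.8],[0,0,0.1],100],[[0,0,0.4],[0,0,0],100],[[0,0,0],[0,0,0],100]], "grip_force": 60}}

```text
time: 2.52
position: [0.4612, -0.2937, 0.002]
eef_rot: [0.889, -0.458, 0.0, 0.0]
contact_force: [-0.3, -0.5, 0.3]
width: 0.0849
```

{"name": "step_arm", "arguments": {"commands": [[[0,0,0],[0,0,0],40],[[0,0,0],[0,0,0],40],[[0,0,0],[0,0,0],40],[[0,0,0],[0,0,0],40]]}}

```text
time: 3.02
position: [0.4617, -0.2939, 0.0037]
eef_rot: [0.889, -0.458, 0.002, 0.0]
contact_force: [0.1, 1.3, 7.5]
width: 0.0561
```

{"name": "step_arm", "arguments": {"commands": [[[0,0,-0.1],[0,0,0],0],[[0,0,-0.3],[0,0,0],0],[[0,0,-0.8],[0,0,0],0],[[0,0,-0.8],[0,0,0],0],[[0,0,-1.0],[0,0,0],0],[[0,0,0],[0,0,0],0]]}}

```text
time: 3.78
position: [0.4632, -0.2951, 0.1566]
eef_rot: [0.889, -0.458, 0.005, 0.001]
contact_force: [0.0, 0.5, -2.4]
width: 0.0562
```

```bash
python3 - <<'E'
from h import *
d=cam("wrist"); cv2.imwrite("pics/w3.png",d["pixels"][:,:,::-1])
plan([.62,.10,.16],55)
E
```

```text
t 3.825 pos [ 0.4616 -0.2938  0.154 ] yaw -54.56 tilt 0.31 F [-0.5  0.8 -3.6] w 0.0561
total tool-shift units [-4.578 -7.148 -0.135] turn units [  0.039  -0.046 -18.26 ]
[-0.24, -0.38, -0.01] [0.0, -0.0, -0.96]
[-0.2, -0.4, -0.01] [0.0, -0.0, -0.96]
[-0.16, -0.42, -0.01] [0.0, -0.0, -0.96]
[-0.12, -0.43, -0.01] [0.0, -0.0, -0.96]
[-0.07, -0.44, -0.01] [0.0, -0.0, -0.96]
[-0.03, -0.45, -0.01] [0.0, -0.0, -0.96]
[0.02, -0.45, -0.01] [0.0, -0.0, -0.96]
[0.06, -0.44, -0.01] [0.0, -0.0, -0.96]
[0.1, -0.43, -0.01] [0.0, -0.0, -0.96]
[0.15, -0.42, -0.01] [0.0, -0.0, -0.96]
[0.19, -0.4, -0.01] [0.0, -0.0, -0.96]
[0.23, -0.38, -0.01] [0.0, -0.0, -0.96]
[0.27, -0.36, -0.01] [0.0, -0.0, -0.96]
[0.3, -0.33, -0.01] [0.0, -0.0, -0.96]
[0.33, -0.3, -0.01] [0.0, -0.0, -0.96]
[0.36, -0.26, -0.01] [0.0, -0.0, -0.96]
[0.39, -0.23, -0.01] [0.0, -0.0, -0.96]
[0.41, -0.19, -0.01] [0.0, -0.0, -0.96]
[0.42, -0.14, -0.01] [0.0, -0.0, -0.96]
```

View pics/w3.png

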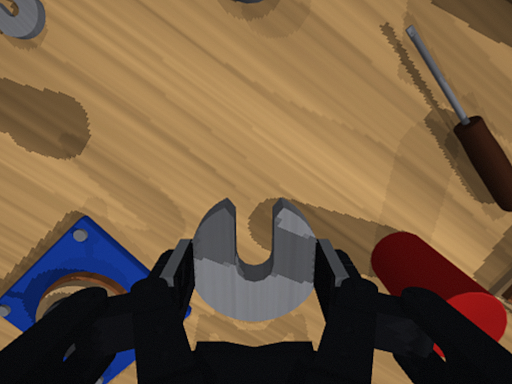

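{"name": "step_arm", "arguments": {"commands": [[[-0.24,-0.38,0],[0,0,-1],0],[[-0.2,-0.4,0],[0,0,-1],0],[[-0.16,-0.42,0],[0,0,-1],0],[[-0.12,-0.43,0],[0,0,-1],0],[[-0.07,-0.44,0],[0,0,-1],0],[[-0.03,-0.45,0],[0,0,-1],0],[[0.02,-0.45,0],[0,0,-1],0],[[0.06,-0.44,0],[0,0,-1],0]]}}

```text
time: 4.82
position: [0.5245, -0.1249, 0.1495]
eef_rot: [0.998, -0.056, -0.002, -0.001]
contact_force: [0.4, -0.6, -2.6]
width: 0.0561
```

{"name": "step_arm", "arguments": {"commands": [[[0.1,-0.43,0],[0,0,-1],0],[[0.15,-0.42,0],[0,0,-1],0],[[0.19,-0.4,0],[0,0,-1],0],[[0.23,-0.38,0],[0,0,-1],0],[[0.27,-0.36,0],[0,0,-1],0],[[0.3,-0.33,0],[0,0,-1],0],[[0.33,-0.3,0],[0,0,-1],0],[[0.36,-0.26,0],[0,0,-1],0]]}}

```text
time: 5.82
position: [0.5835, 0.0426, 0.1494]
eef_rot: [0.935, 0.355, -0.002, -0.001]
contact_force: [0.5, -0.1, -2.7]
width: 0.0561
```

{"name": "step_arm", "arguments": {"commands": [[[0.39,-0.23,0],[0,0,-0.5],0],[[0,0,0],[0,0,0],0],[[0,0,0],[0,0,0],0]]}}

```text
time: 6.2
position: [0.5912, 0.0631, 0.1506]
eef_rot: [0.926, 0.378, -0.001, 0.0]
contact_force: [0.6, -0.5, -2.3]
width: 0.0559
```

```bash
python3 - <<'E'
from h import *
d=cam("wrist"); cv2.imwrite("pics/w4.png",d["pixels"][:,:,::-1])
plan([.633,.103,.16],50)
E
```

```text
t 6.25 pos [0.5913 0.0629 0.1509] yaw 44.4 tilt 0.08 F [-0.6 -0.2 -2.1] w 0.056
total tool-shift units [ 1.156  0.011 -0.184] turn units [-0.005  0.012 -0.933]
[0.58, 0.01, -0.09] [-0.0, 0.01, -0.47]
[0.58, 0.03, -0.09] [-0.0, 0.01, -0.47]
```

View pics/w4.png

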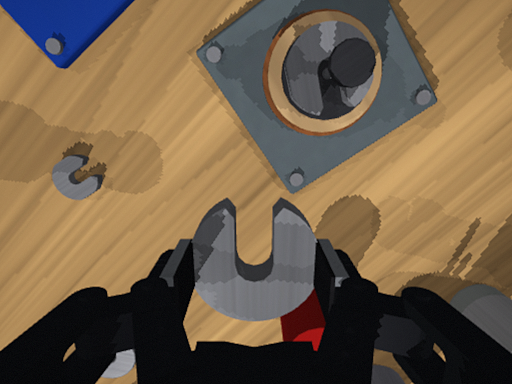

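```bash
python3 - <<'E'
from h import *
d=cam("wrist"); crop(d,255,5,395,145,5,"pics/w4c.png"); crop(d,180,180,330,340,4,"pics/w4d.png")
E
```

```text
(no output)
```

View pics/w4c.png

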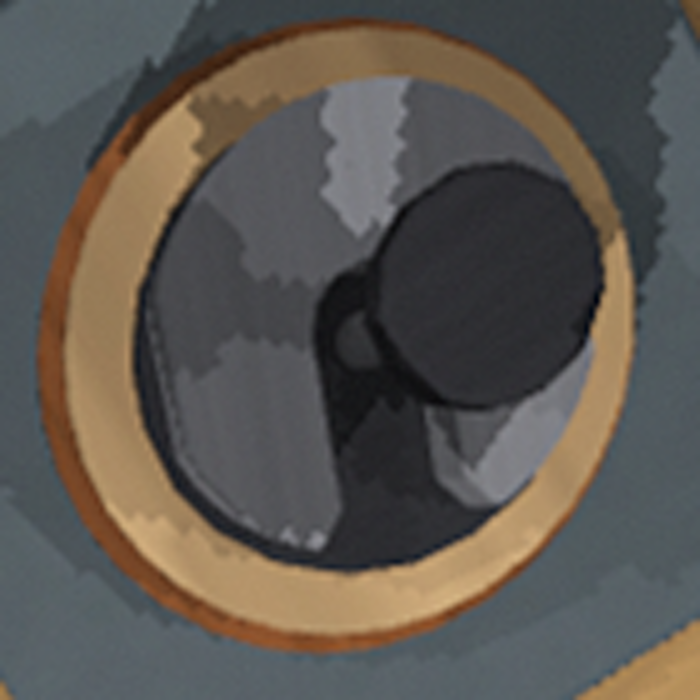

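View pics/w4d.png

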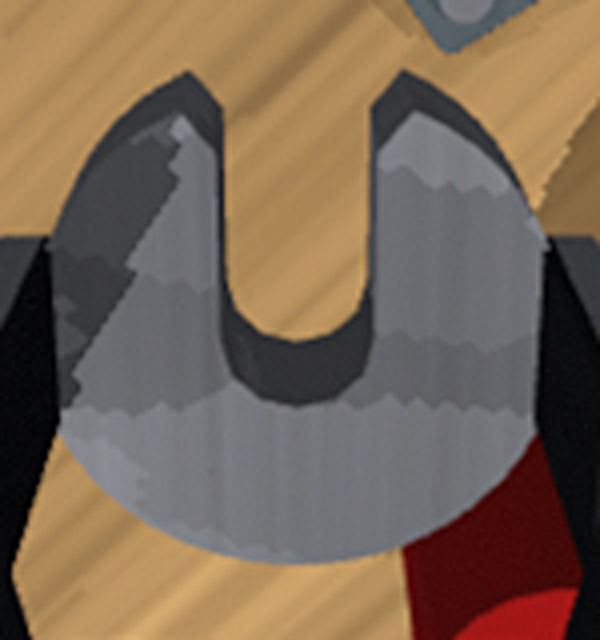

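```bash
python3 - <<'E'
from h import *
d=cam("wrist")
f=lambda x,y:[255+x/5-.4,5+y/5-.4]
L=ray(d,[f(320,340),f(340,505),f(420,410),f(440,480)],.06); print(L)
print("slot yaws",[np.degrees(np.arctan2(*(b-a)[[1,0]])) for a,b in ((L[0],L[1]),(L[2],L[3]))])
print("head",ray(d,[f(490,285)],.108))
for n,c in (("top",(261,140)),("scene",(227,224))):
    e=cam(n); p=e["pixels"].astype(int)
    c=proj(e,[.556,.167,.108])[0].astype(int)
    x=p[c[1]-14:c[1]+14,c[0]-14:c[0]+14]; x=cv2.resize(x.astype(np.uint8),None,fx=12,fy=12,interpolation=cv2.INTER_CUBIC); cv2.imwrite(f"pics/hd_{n}.png",x[:,:,::-1]); print(n,c)
a=cv2.imread("pics/hd_top.png");b=cv2.imread("pics/hd_scene.png"); cv2.imwrite("pics/hd.png",np.hstack([a,b]))
E
```

```text
[[0.55868457 0.16029877 0.06      ]
 [0.57719495 0.14736021 0.06      ]
 [0.57566437 0.16396203 0.06      ]
 [0.58486619 0.15969512 0.06      ]]
slot yaws [np.float64(-34.953141067305), np.float64(-24.87724169503535)]
head [[0.56420417 0.16773669 0.108     ]]
top [265 142]
scene [227 221]
```

View pics/hd.png

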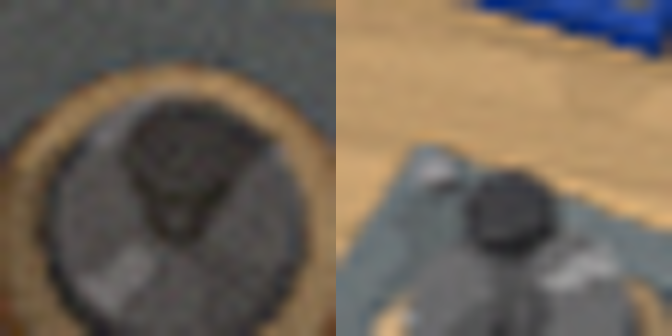

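```bash
python3 - <<'E'
from h import *
print(ray(cam("top"),[265.1,140],.108),ray(cam("scene"),[227.2,223.8],.106))
E
```

```text
[[0.56412874 0.16745129 0.108     ]] [[0.56403286 0.16667779 0.106     ]]
```

```bash
python3 - <<'E'
from h import *
t=cam("top"); s=cam("scene")
print(plan([.6405,.1198,.155],58))
crop(t,190,25,350,125,5,"pics/c1.png"); crop(s,140,235,300,335,5,"pics/c2.png")
d=cam("wrist"); z=observe()["position"]; 
P=ray(d,[[254,320.6]],z[2]+.013)[0]; print(P-z, R.from_quat(observe()["eef_rot"]).inv().apply(P-z))
E
```

```text
t 6.65 pos [0.5918 0.0631 0.1514] yaw 44.41 tilt 0.01 F [ 0.2  0.  -2.9] w 0.056
total tool-shift units [ 1.489 -0.128 -0.072] turn units [ 2.000e-03 -0.000e+00 -2.264e+00]
[0.5, -0.04, -0.02] [0.0, -0.0, -0.75]
[0.5, -0.0, -0.02] [0.0, -0.0, -0.75]
[0.5, 0.04, -0.02] [0.0, -0.0, -0.75]
None
[ 0.02108619 -0.02197937  0.013     ] [-0.00032113  0.03045959 -0.01299347]
```

View pics/c1.png

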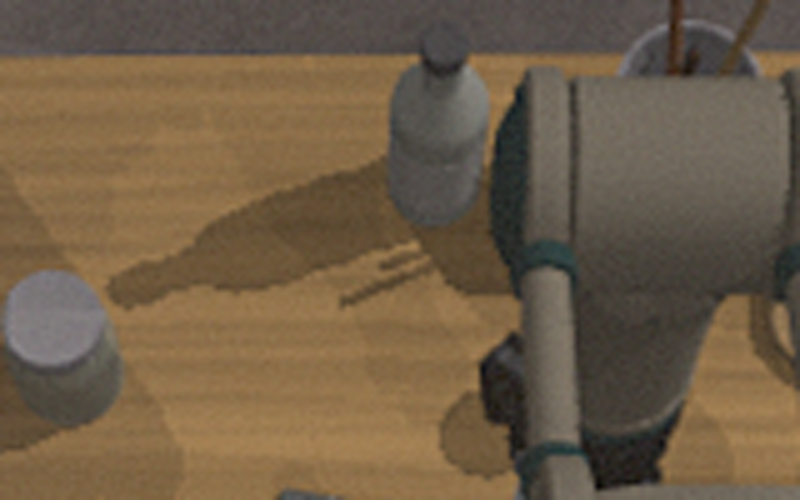

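View pics/c2.png

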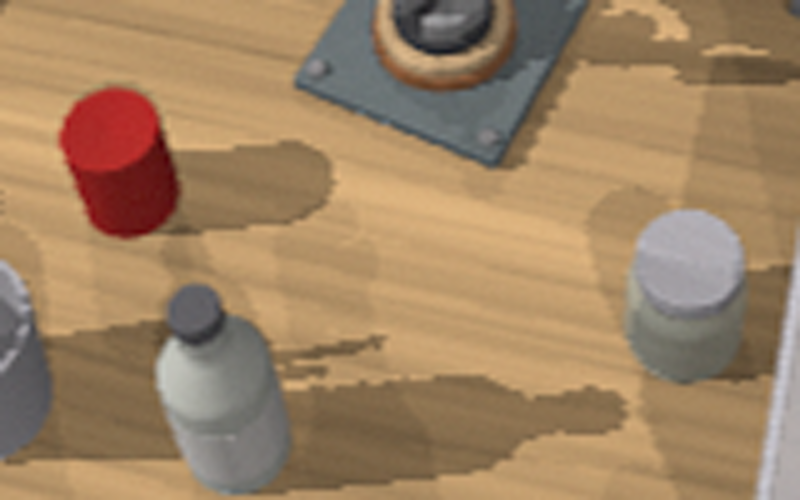

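```bash
python3 - <<'E'
from h import *
s=cam("scene")
print("can base",ray(s,[165.5,277.5],0.)[0],"bottle",ray(s,[188,327],0.)[0],"jar",ray(s,[277,305.5],0.)[0])
b=ray(s,[165.5,277.5],0.)[0]
for h in (.05,.06,.07,.08,.1): print(h,proj(s,b+[0,0,h]))
E
```

```text
can base [0.73560963 0.00865307 0.        ] bottle [0.86794177 0.13280236 0.        ] jar [ 7.45434966e-01  3.65878056e-01 -1.11022302e-16]
0.05 [[162.45901769 269.13596278]]
0.06 [[161.82539971 267.39323501]]
0.07 [[161.18289178 265.62605595]]
0.08 [[160.53130547 263.83390736]]
0.1 [[159.20011705 260.17255443]]
```

{"name": "step_arm", "arguments": {"commands": [[[0.5,-0.04,0],[0,0,-0.76],0],[[0.5,0,0],[0,0,-0.76],0],[[0.5,0.04,0],[0,0,-0.75],0],[[0,0,0.5],[0,0,0],0],[[0,0,0.7],[0,0,0],0],[[0,0,0.35],[0,0,0],0],[[0,0,0],[0,0,0],0],[[0,0,0],[0,0,0],0]]}}

```text
time: 7.75
position: [0.6423, 0.1201, 0.0751]
eef_rot: [0.874, 0.485, 0.001, 0.001]
contact_force: [-0.2, -0.1, -2.1]
width: 0.0562
```

```bash
python3 - <<'E'
from h import *
d=cam("wrist"); cv2.imwrite("pics/w5.png",d["pixels"][:,:,::-1])
s=cam("scene"); crop(s,150,180,290,300,5,"pics/s5.png")
plan([.5642,.1675,.074],58,4)
E
```

```text
t 7.85 pos [0.6423 0.1201 0.0754] yaw 58.05 tilt 0.18 F [-0.3 -0.1 -3.2] w 0.0561
total tool-shift units [-0.022 -1.827  0.024] turn units [ 0.025 -0.017  0.009]
[-0.01, -0.46, 0.01] [0.01, -0.0, 0.0]
[-0.01, -0.46, 0.01] [0.01, -0.0, 0.0]
[-0.01, -0.46, 0.01] [0.01, -0.0, 0.0]
[-0.01, -0.46, 0.01] [0.01, -0.0, 0.0]
```

View pics/w5.png

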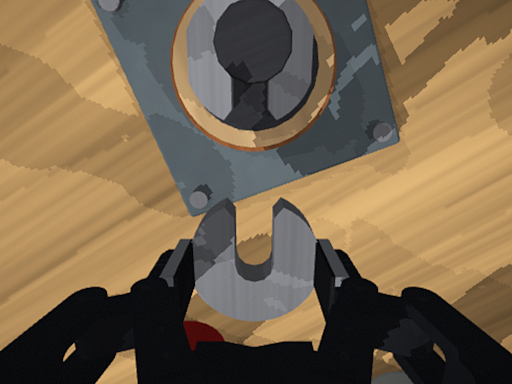

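View pics/s5.png

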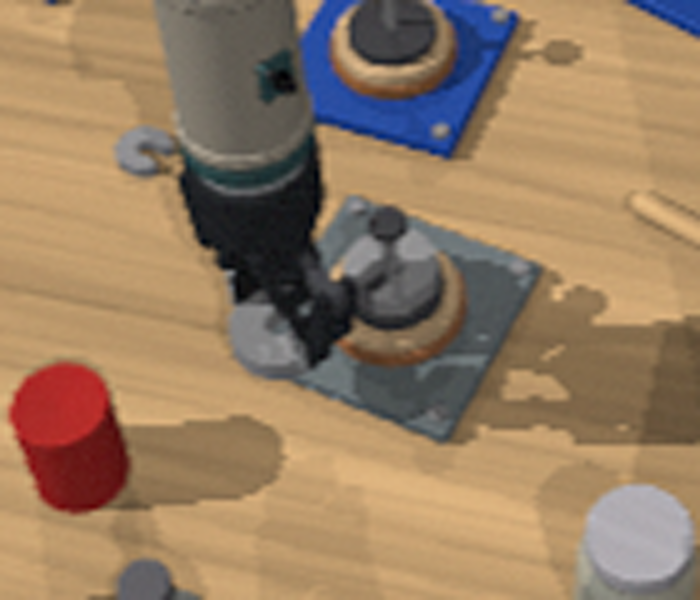

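```bash
python3 - <<'E'
from h import *
d=cam("wrist"); o=observe(); Q=R.from_quat(o["eef_rot"])
for uv,z in (([253,40],.108),([249.5,80],.06),([255,275],.0885)): 
    P=ray(d,uv,z)[0]; print(P,Q.inv().apply(P-o["position"]))
E
```

```text
[0.56423941 0.16808579 0.108     ] [-0.00044016 -0.09143544 -0.03291034]
[0.57096133 0.16188958 0.06      ] [-0.00221985 -0.08256649  0.0151079 ]
[0.64673567 0.11767226 0.0885    ] [ 0.00039659  0.00519502 -0.01318066]
```

{"name": "step_arm", "arguments": {"commands": [[[-0.01,-0.3,0],[0,0,0],0],[[0,-0.4,0],[0,0,0],0],[[0,-0.3,0],[0,0,0],0],[[0,-0.2,0],[0,0,0],0],[[0,0,0],[0,0,0],0]]}}

```text
time: 8.52
position: [0.5891, 0.152, 0.074]
eef_rot: [0.874, 0.486, -0.0, 0.0]
contact_force: [-0.1, -0.4, -2.7]
width: 0.0561
```

```bash
python3 - <<'E'
from h import *
d=cam("wrist"); cv2.imwrite("pics/w6.png",d["pixels"][:,:,::-1])
s=cam("scene"); crop(s,150,180,290,300,5,"pics/s6.png")
plan([.5642,.1677,.074],58,3)
E
```

```text
t 8.625 pos [0.5905 0.1515 0.074 ] yaw 58.08 tilt 0.07 F [-0.2 -0.2 -2.7] w 0.0563
total tool-shift units [-0.002 -0.618 -0.   ] turn units [ 0.011 -0.005  0.014]
[-0.0, -0.21, -0.0] [0.0, -0.0, 0.0]
[-0.0, -0.21, -0.0] [0.0, -0.0, 0.0]
[-0.0, -0.21, 0.0] [0.0, -0.0, 0.0]
```

View pics/w6.png

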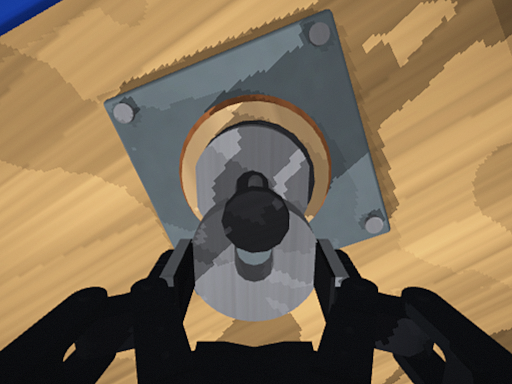

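View pics/s6.png

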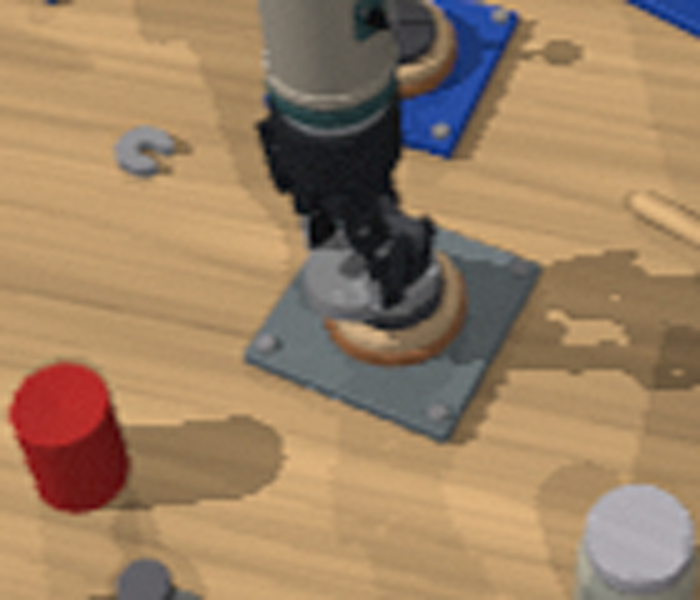

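{"name": "step_arm", "arguments": {"commands": [[[0,-0.2,0],[0,0,0],0],[[0,-0.2,0],[0,0,0],0],[[0,-0.19,0],[0,0,0],0],[[0,0,0],[0,0,0],0]]}}

```text
time: 9.12
position: [0.5639, 0.1675, 0.0737]
eef_rot: [0.874, 0.486, -0.0, -0.0]
contact_force: [0.4, -0.3, -2.5]
width: 0.0561
```

{"name": "step_arm", "arguments": {"commands": [[[0,0,0.12],[0,0,0],0],[[0,0,0.06],[0,0,0],0],[[0,0,0],[0,0,0],0]]}}

```text
time: 9.5
position: [0.5649, 0.1668, 0.0642]
eef_rot: [0.874, 0.485, -0.0, -0.0]
contact_force: [0.9, 0.2, -2.2]
width: 0.0559
```

```bash
python3 - <<'E'
from h import *
d=cam("wrist"); cv2.imwrite("pics/w7.png",d["pixels"][:,:,::-1])
s=cam("scene"); crop(s,170,190,280,280,6,"pics/s7.png")
plan([.5642,.1677,.062],58,1)
E
```

```text
t 9.6 pos [0.5651 0.1668 0.0646] yaw 58.05 tilt 0.01 F [ 0.5  0.3 -2.3] w 0.0559
total tool-shift units [ 0.005 -0.024  0.053] turn units [-0.     0.002  0.008]
[0.01, -0.02, 0.05] [-0.0, 0.0, 0.01]
```

View pics/w7.png

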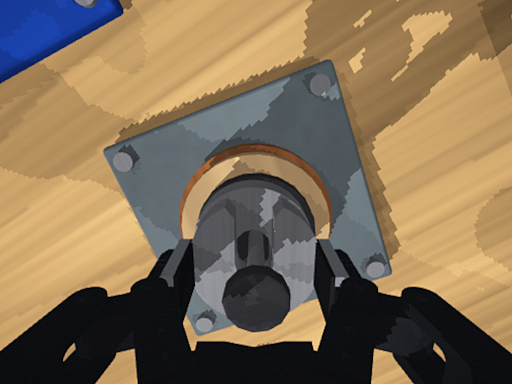

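View pics/s7.png

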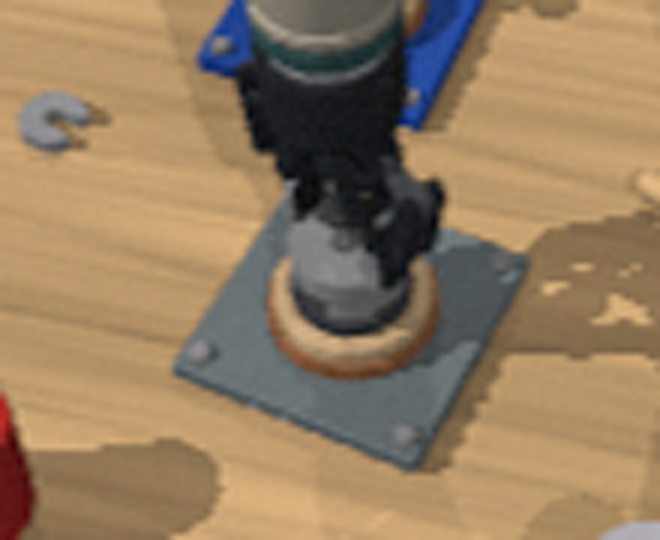

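{"name": "step_arm", "arguments": {"commands": [[[0,-0.02,0.02],[0,0,0],0],[[0,0,0.02],[0,0,0],0],[[0,0,0],[0,0,0],0]]}}

```text
time: 9.98
position: [0.5643, 0.1675, 0.0638]
eef_rot: [0.874, 0.485, 0.0, 0.0]
contact_force: [-1.7, -0.8, 5.8]
width: 0.0561
```

{"name": "step_arm", "arguments": {"commands": [[[0,0,0],[0,0,0],72],[[0,0,0],[0,0,0],78],[[0,0,0],[0,0,0],100],[[0,0,0],[0,0,0],100]]}}

```text
time: 10.48
position: [0.5641, 0.1675, 0.0627]
eef_rot: [0.874, 0.485, -0.0, 0.0]
contact_force: [-0.1, -0.2, 0.7]
width: 0.0855
```

```bash
python3 - <<'E'
from h import *
d=cam("wrist"); cv2.imwrite("pics/w8.png",d["pixels"][:,:,::-1])
plan([.5642,.1677,.162],58,1)
E
```

```text
t 10.525 pos [0.5641 0.1675 0.0627] yaw 58.06 tilt 0.01 F [-0.5 -0.6 -0.4] w 0.0857
total tool-shift units [ 0.004  0.    -1.987] turn units [-0.     0.001  0.009]
[0.0, 0.0, -1.99] [-0.0, 0.0, 0.01]
```

View pics/w8.png

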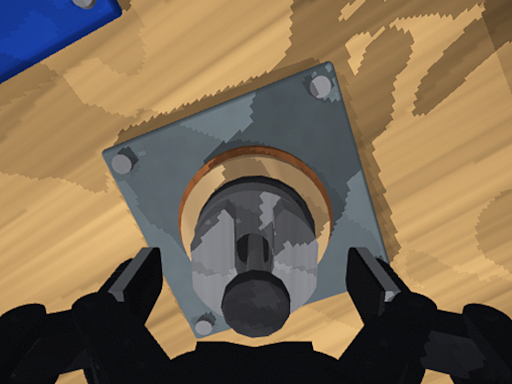

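Released, and the fingers are clear on both sides. I'll lift straight up, then back away far enough to look.

{"name": "step_arm", "arguments": {"commands": [[[0,0,-0.4],[0,0,0],100],[[0,0,-0.8],[0,0,0],100],[[0,0,-1],[0,0,0],100],[[0,0.6,-0.5],[0,0,0],100],[[0,0.9,0],[0,0,0],100],[[0,0.6,0],[0,0,0],100],[[0,0,0],[0,0,0],100],[[0,0,0],[0,0,0],100]]}}

```text
time: 11.52
position: [0.6523, 0.1123, 0.1973]
eef_rot: [0.874, 0.485, -0.001, -0.001]
contact_force: [-0.1, 0.3, 0.6]
width: 0.0857
```

```bash
python3 - <<'E'
from h import *
d=cam("wrist"); cv2.imwrite("pics/w9.png",d["pixels"][:,:,::-1])
s=cam("scene"); crop(s,180,190,280,280,6,"pics/s9.png")
t=cam("top"); crop(t,235,115,305,185,8,"pics/t9.png")
plan([.5642,.1677,.162],58,1)
E
```

```text
t 11.675 pos [0.6522 0.1127 0.1979] yaw 58.11 tilt 0.03 F [ 0.2  1.  -0.6] w 0.0855
total tool-shift units [ 0.004 -2.075  0.719] turn units [-0.005  0.002  0.019]
[0.0, -2.08, 0.72] [-0.01, 0.0, 0.02]
```

View pics/w9.png

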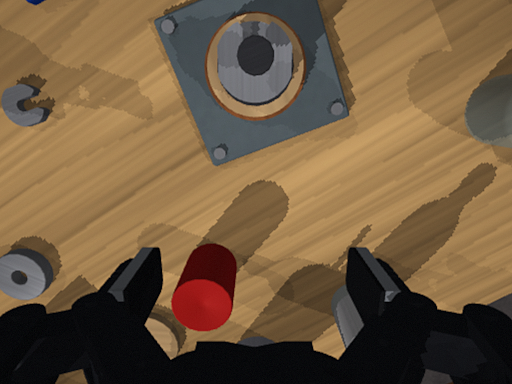

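View pics/s9.png

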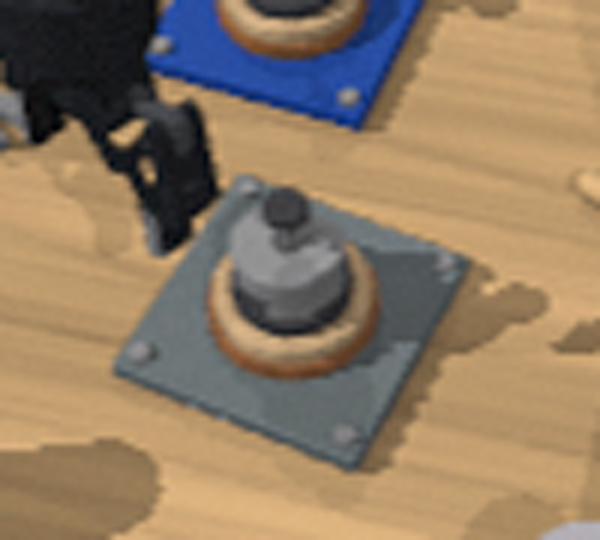

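View pics/t9.png

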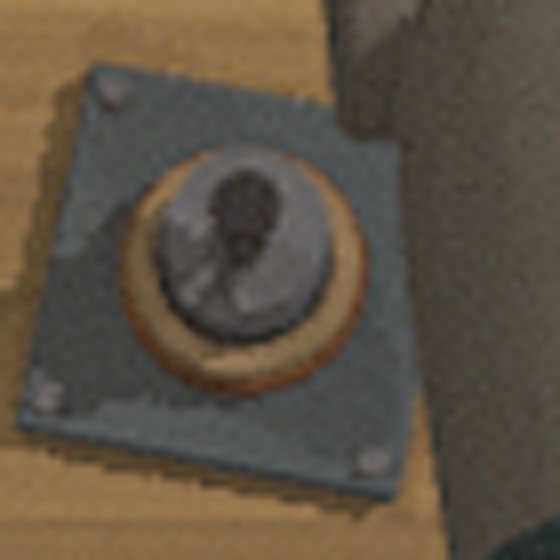

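```bash
python3 - <<'E'
from h import *
d=cam("wrist"); crop(d,195,0,315,130,5,"pics/w9c.png")
p=d["pixels"].astype(int); m=((p.max(2)-p.min(2)<25)&(p.mean(2)>75)).astype(np.uint8); M=np.zeros_like(m); M[5:115,205:305]=1; m*=M
cs,_=cv2.findContours(m,cv2.RETR_EXTERNAL,cv2.CHAIN_APPROX_NONE)
ks=[k[:,0] for k in cs if cv2.contourArea(k)>50]
P=ray(d,np.vstack(ks),.076)[:,:2]; print([len(k) for k in ks]); (x,y),r=cv2.minEnclosingCircle((P*1e4).astype(np.float32)); print(x/1e4,y/1e4,r/1e4, "stem .5642 .1676")
E
```

```text
[89, 92, 376, 91, 106]
0.566175 0.16656048583984376 0.05551297607421875 stem .5642 .1676
```

View pics/w9c.png

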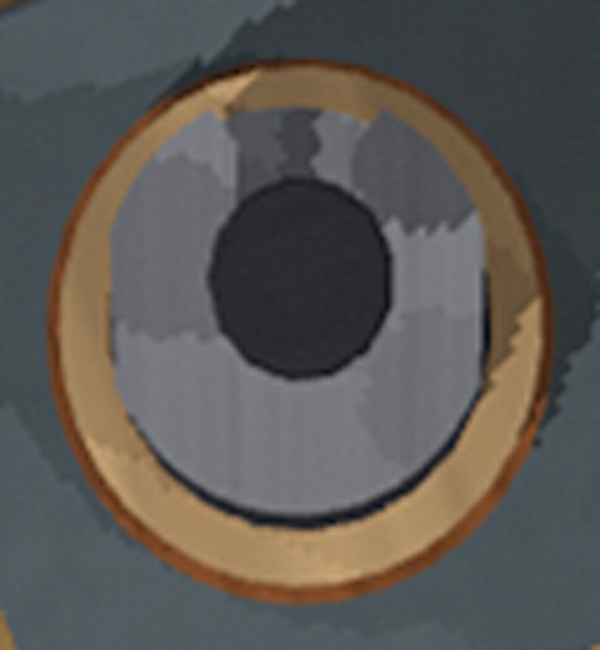

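```bash
python3 - <<'E'
from h import *
d=cam("wrist"); Q=R.from_quat(observe()["eef_rot"]); f=lambda x,y:[195+x/5-.4,y/5-.4]
st=np.array([.5642,.1676,.076])
for n,a in (("left flat",f(112,290)),("right flat",f(485,290)),("rear rim",f(300,516)),("front rim",f(300,107))): print(n,np.round(Q.inv().apply(ray(d,a,.076)[0]-st)[:2]*1e3,1))
E
```

```text
left flat [-29.1  -2.5]
right flat [29.2 -2.5]
rear rim [ 0.3 31.4]
front rim [  0.3 -28.1]
```

```bash
python3 -c "
from rig import finish_job
print(finish_job())"
```

```text
the job is handed in; nothing more can be done
None
```

I hung the loose full-size slotted disc on the grey press, flat on top of the lower disc, let go of it, and handed the job in at about 12 s. I took it by its rim flats and slid it in slot-first under the head. I set it down on light contact (about 6 N reading), opened the gripper, and drew the arm clear.

**Last checks, from the wrist view:**
- **Centring:** the flats stand at −29.1 and +29.2 mm and the rear rim at 31.4 mm from the stem axis, so the disc is centred to about 1 mm.
- **Height:** the flats come out 58.3 mm apart with the disc's top taken at 76 mm, which fits it lying flat on the lower disc.
- **Slot:** the upper slot points to a yaw of about 148°. The lower slot was at about −35° on its longer visible edge and −25° on the shorter one, so they are close to opposite.
- **Clearance:** the gripper is open and touching nothing, with the force reading near zero.

**What disagreed or was not measured:**
- **Start direction:** the task said the lower slot would point towards the robot. In all three cameras it pointed away (+x, −y), so I brought the disc in from the far right side.
- **Finger opening:** it read 56 mm on the 58 mm flats.
- **Lower disc:** I did not measure its position again after the placing. In the last pictures it lies under the upper disc with no visible shift.

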